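Pack the measured batch into the bail-arm basket

TASK

Pack the measured batch in the wire basket with the bail arms: set the three white trays inside it, one on another, the heavy tray with the two flanges at the bottom, the one with the four sleeves on it and the one with the six pins on top. Then swing both bail arms fully in and stand the shallow basket with the two long shafts on them, centred and in line with the basket below. Set everything down gently without letting it drop, and leave the reference sphere where it stands.

Things in the scene. Friction and masses are not known exactly. Their poses are not given: they have to be found in the camera images.
- basket: Deep wire basket with two bail arms, fixed on a plate. Rim 140 (x) x 192 (y) mm; inside 120 x 172 at the floor, 134 x 186 at the rim. Origin: on the granite under its centre, z up; inner floor z = 10 mm, rim 80; 3 trays reach 64. Pivot ears outside the long rims: y = +/-76 to 100, inner faces x = +/-70, up to z = 94. Arms in: bars at y = +/-48, tops at z = 88 carry the shallow basket's underside.
- bail_left (a joint): Hinge of the bail arm at the basket's +y end, rad: 0 swung out, level, pointing away from the basket; 1.57 upright; 3.14 fully in, its bar lying across both long rims (stop). Axis along the basket's x through its (0, +88, 84) mm. Stiff: stays where it is left, moves with about 1.5 N at the bar. Starts at 0 to 0.5.
- bail_right (a joint): Hinge of the bail arm at the basket's -y end, rad: 0 swung out, level, pointing away from the basket; 1.57 upright; 3.14 fully in, its bar lying across both long rims (stop). Axis along the basket's x through its (0, -88, 84) mm. Stiff: stays where it is left, moves with about 1.5 N at the bar. Starts at 0 to 0.5.
- bar_left (a point): Middle of the left bail arm's bar: round steel, 8 mm thick, 156 mm long, parallel to the basket's x, 40 mm from the hinge axis: in the basket's frame at (0, +(88 + 40 cos a), 84 + 40 sin a) mm, a = joint bail_left. About 24 mm free between it and the rim when out. Pinched from above, it turns between the fingers.
- bar_right (a point): Middle of the right bail arm's bar: round steel, 8 mm thick, 156 mm long, parallel to the basket's x, 40 mm from the hinge axis: in the basket's frame at (0, -(88 + 40 cos a), 84 + 40 sin a) mm, a = joint bail_right. About 24 mm free between it and the rim when out. Pinched from above, it turns between the fingers.
- tray_flanges: White plastic pocket tray with two large round steel flanges (37 mm across, one each half) fixed in it. 100 (x) x 150 (y) x 18 mm high, walls and floor 3 mm. Grip rib across the middle along its x: 10 mm thick (y -5 to 5 mm), top at 18 mm like the walls; floor bare 29 mm each side of it. Parts reach no higher than 15 mm. Loose, 0.46 kg. Origin: centre of the underside, z up.
- tray_sleeves: White plastic pocket tray with four brass sleeves (25 mm across, two each half) fixed in it. 100 (x) x 150 (y) x 18 mm high, walls and floor 3 mm. Grip rib across the middle along its x: 10 mm thick (y -5 to 5 mm), top at 18 mm like the walls; floor bare 29 mm each side of it. Parts reach no higher than 15 mm. Loose, 0.36 kg. Origin: centre of the underside, z up.
- tray_pins: White plastic pocket tray with six dark steel pins (9 x 76 mm, lying along x, three each half) fixed in it. 100 (x) x 150 (y) x 18 mm high, walls and floor 3 mm. Grip rib across the middle along its x: 10 mm thick (y -5 to 5 mm), top at 18 mm like the walls; floor bare 29 mm each side of it. Parts reach no higher than 15 mm. Loose, 0.28 kg. Origin: centre of the underside, z up.
- top_basket: Shallow wire basket, no arms, with two steel shafts (16 mm thick, 146 mm long, along its y, one each side) fixed in it. Base 115 (x) x 171 (y) mm, rim 125 x 181, 32 mm high, floor 3 mm. Aluminium grip rail along its y through the middle: 10 mm thick (x -5 to 5 mm), top at 32 mm; floor bare for 27 mm each side. Loose, 0.5 kg. Origin: centre of the underside, z up.
- ref_sphere: Reference sphere: white 25 mm ball on a thin stem on a dark steel foot 52 mm in diameter, 94 mm high overall, loose. Origin: centre of the underside, z up. To be left alone.
Not all that is in view belongs to the job. Leave any orange or red look-alike of the tray_sleeves alone.

How it is judged:
On the way, in this order (a step that is already met when the one before it is completed fails the run):
1. the tray with the two flanges lies flat on the floor of the bail-arm basket (z of tray_flanges in the frame of basket between 0.006 and 0.014 m and angle between tray_flanges's own z axis and vertical below 0.08 rad and horizontal distance between tray_flanges and basket below 0.022 m), for 0.2 s.
2. the tray with the four sleeves lies flat on it (all of step 1 and z of tray_sleeves in the frame of basket between 0.024 and 0.032 m and angle between tray_sleeves's own z axis and vertical below 0.08 rad and horizontal distance between tray_sleeves and basket below 0.022 m), for 0.2 s.
3. the tray with the six pins lies flat on that (all of step 2 and z of tray_pins in the frame of basket between 0.042 and 0.05 m and angle between tray_pins's own z axis and vertical below 0.08 rad and horizontal distance between tray_pins and basket below 0.022 m), for 0.2 s.
4. both bail arms are swung fully in over the trays (all of step 3 and value of joint each of bail_left, bail_right above 3 rad), for 0.2 s.
At the end, for the whole second after the job is handed in: Flange, sleeve and pin trays lie flat in the basket in that order from the floor up (heights within 4 mm, centred within 22 mm); both bail arms in beyond 3.0 rad; the shaft basket stands flat on both bars, centred within 18 mm, in line within 0.2 rad; all released, at rest (all of step 4 and z of top_basket in the frame of basket between 0.083 and 0.093 m and angle between top_basket's own z axis and vertical below 0.08 rad and horizontal distance between top_basket and basket below 0.018 m and angle between the y axis of top_basket and the y axis of basket, either way round below 0.2 rad and contact force between the fingers and tray_flanges below 0.05 N and linear speed of each of tray_flanges, tray_sleeves, tray_pins, top_basket below 0.02 m/s and contact force between the fingers and tray_sleeves below 0.05 N and contact force between the fingers and tray_pins below 0.05 N and contact force between the fingers and top_basket below 0.05 N); the robot touches nothing.
It fails at once if the reference sphere is moved by more than 12 mm or tipped (distance of ref_sphere from where it was at the start of the episode above 0.012 m or angle between ref_sphere's own z axis and vertical above 0.2 rad).
It fails at once if a tray or the shallow basket is let fall (out of the fingers and faster than 0.6 m/s: a drop of about 20 mm) ((linear speed of tray_flanges above 0.6 m/s and contact force between the fingers and tray_flanges below 0.01 N) or (linear speed of tray_sleeves above 0.6 m/s and contact force between the fingers and tray_sleeves below 0.01 N) or (linear speed of tray_pins above 0.6 m/s and contact force between the fingers and tray_pins below 0.01 N) or (linear speed of top_basket above 0.6 m/s and contact force between the fingers and top_basket below 0.01 N)).
It also fails if it takes over 141 s, if anything falls off the work surface, if the arm or the gripper's body presses on something with over 40 N, if the wrist force passes 120 N, or if a joint passes its speed limit or range.

ROBOT

A 7-joint arm with a two-finger parallel gripper is mounted at the origin on the work surface. World frame = base frame: x ahead of the robot, y to its left, z up, the work surface at z = 0. Lengths are in m, angles in rad, forces in N, time in s.
With the tool pointing down it reaches from about 0.4 to 0.85 m from the base axis. Payload 10.4 kg.
Tool frame: the origin (TCP) lies at the very end of the fingers, on their centre line; the grasp point (between the pads) lies manip.hold_point_z behind it (manip.hold_point_z is the distance from the TCP to the grasp point, in m); z points along the fingers, y is the direction in which the jaws open and shut (so a half turn about z gives the same grasp; the last joint's range is limited). The gripper opens to 85 mm and grips with 20 to 120 N. Pads are 22 mm wide; open, the fingers measure 114 mm over their backs; the gripper's body (76 mm by 85 mm) begins 54 mm behind the grasp point. The pads swing forward as they close: fully open they stand 13 mm farther back than shut.
Start: joints at [-1.279, 0.332, -0.065, 1.46, 0.022, 1.35, -0.088], TCP at [0.194, 0.594, 0.231] pointing down, gripper open.
Joint ranges: [-2.6, 2.6], [-0.5, 2.12], [-1.47, 1.34], [0.16, 2.42], [-1.27, 4.41], [0.06, 2.06], [-2.6, 2.6]. Speed limits (rad/s): [2.22, 2.22, 2.79, 2.79, 3.14, 3.14, 3.14].

INTERFACE

Orientations are given as a unit quaternion [x, y, z, w].
In Python, from workcell import manip gives the robot as it stands.
- The arm moves only by the tool jog_arm, never from a script. Its arguments are lists of equal length, an entry for each row: "translation": the shift along the world's x, y, z in mm, a list of three; "turn": the turn about the world's z in degrees. In form: {"translation": [[x, y, z], ...], "turn": [turn, ...]}. A call has 1 to 12 rows; each row is the pose to reach, as a shift and turn from the pose measured when the call began; what a row does not reach only later rows make up. A row lasts 1/12 s, in which the tool goes at most 41.7 mm and 7.16 degrees, less where a joint would pass 70% of its speed; a pose out of reach is approached as far as the arm can. A call with a gripper value outside its range is refused whole. "grip" is the finger opening in mm, from 0 to 85.4, set as the call begins (left out, the last holds). The fingers move at their own pace and stop on an object; "grip_force" is the grip in N (left out, the last holds). Time passes only in rows, so rows that repeat a pose let the fingers close. It gives the time, the measured TCP pose, the force and the opening at its end, in the units of the state.
- manip.get_obs(): the state, without advancing time (a new reading comes with each control period).
- manip.camera(name): name is "side" or "top" or "wrist"; returns a dict with "frame" (400x640x3 uint8, red, green, blue), "mtx" (3x3 intrinsics, pixels), "pose" (4x4, takes a point from camera to world coordinates). Camera axes: x right, y down, z forward; pixel columns grow to the right and rows downward; lengths in m; the calibration is good to about 2 mm. A picture is of the moment at which its call begins. There is no depth.
- manip.hand_in(): hands the job in, once; it reports no verdict.
Trained networks look in a picture, given as the dict that the camera call returned (one of the last four; its "shot" number tells which), for a name from the list of things; names that differ only in an ending like _2 or _b are one class to them, and where a whole thing is asked for, a point or a joint stands for the part that bears it (a point fixed in the world has none). Each returns a list of dicts, best first, with "confidence" (0 to 1); they miss things now and then, are a little off and sometimes report something else, mostly with a low value. They report only what shows in the picture. A call takes as long as a camera call. They do not tell look-alikes from the thing itself.
- manip.outline_of(picture, label): "mask" (400x640 bool, what is visible of it) and "extent" ([left, top, right, bottom] in pixels, round what is visible of it).
- manip.pinpoint(picture, label): "at" ([column, row] in pixels: a listed point, or the origin of a listed thing).
The state is a dict: "clock": time; "joint_pos": joint angles; "joint_velocities": joint speeds; "tau": joint torques, N m; "position": TCP position; "ee_rot": TCP orientation; "ft_force": force on the tool from outside, world axes, zero at the start; "torque": the same for the moment, N m; "grip_width": opening from 0.0 (shut) to 1.0 (fully open).
Only numpy, scipy, OpenCV 4.12 (cv2) and the standard library are available. Lean on these libraries where they do the work, as an engineer would, in place of code of your own. Each camera call takes 0.05 s, during which the arm holds its last target. There are 200 camera calls.

## Working session

There is one attempt and no reset: what is moved stays moved. The work goes in short steps, Python scripts to look and compute and a tool call to move; the robot and the scene stay as the last step left them, time stands still between calls to the robot, and variables do not carry over. Pictures are saved under pics/ and viewed, about 12 in all and at most 16, crops included, and the job is handed in when it is done.

Besides the shell and the picture viewer there is one more tool, called after "Request:" by a JSON object that holds its "api" and its "payload". jog_arm: Moves the arm, as the interface text tells. Its arguments: {"type":"object","properties":{"translation":{"type":"array"},"turn":{"type":"array"},"grip":{"type":"number"},"grip_force":{"type":"number"}},"required":["translation","turn"]}

```bash
mkdir -p pics; cat > h.py <<'E'
import numpy as np, cv2
from workcell import manip
def px2ray(c,uv):
    d=np.linalg.inv(c['mtx'])@np.array([uv[0],uv[1],1.]); P=c['pose']; return P[:3,3],P[:3,:3]@d
def atz(c,uv,z):
    o,d=px2ray(c,uv); return o+d*(z-o[2])/d[2]
def tri(obs):
    A=np.zeros((3,3));b=np.zeros(3)
    for c,uv in obs:
        o,d=px2ray(c,uv); d=d/np.linalg.norm(d); M=np.eye(3)-np.outer(d,d); A+=M;b+=M@o
    return np.linalg.solve(A,b)
def proj(c,p):
    P=c['pose']; q=c['mtx']@(P[:3,:3].T@(np.asarray(p)-P[:3,3])); return q[:2]/q[2]
def save(c,n): cv2.imwrite('pics/'+n+'.png',c['frame'][:,:,::-1])
E
python3 - <<'E'
from h import *
np.set_printoptions(precision=3,suppress=True)
print(manip.hold_point_z, manip.get_obs())
cs={n:manip.camera(n) for n in('side','top','wrist')}
for n,c in cs.items(): save(c,n+'0'); print(n,c['pose'],c['mtx'])
names=['basket','tray_flanges','tray_sleeves','tray_pins','top_basket','ref_sphere','bar_left','bar_right']
for l in names:
    obs=[]
    for n in('top','side'):
        r=manip.pinpoint(cs[n],l)
        print(l,n,[(np.round(x['at'],1),round(x['confidence'],2)) for x in r])
        if r: obs.append((cs[n],r[0]['at']))
    if len(obs)==2: print('   tri',tri(obs))
c=cs
im=np.vstack([c['top']['frame'],c['side']['frame']])
cv2.imwrite('pics/a.png',cv2.resize(im[:,:,::-1],(480,600)))
E
```

```text
0.0187 {'clock': 0.0, 'joint_pos': array([-1.279,  0.333, -0.065,  1.461,  0.022,  1.35 , -0.088]), 'joint_velocities': array([-0.001, -0.   ,  0.001, -0.001,  0.001,  0.   ,  0.   ]), 'tau': array([  0.   , -62.545,   0.05 , -39.16 ,   0.016,   0.01 ,   0.   ]), 'position': array([0.193, 0.594, 0.231]), 'ee_rot': array([ 0.157,  0.988, -0.001, -0.   ]), 'ft_force': array([0.656, 0.193, 0.549]), 'torque': array([-0.015,  0.021,  0.05 ]), 'grip_width': 0.9987558173846407}
side [[ 0.996 -0.058  0.072  0.502]
 [-0.092 -0.531  0.843 -0.881]
 [-0.011 -0.846 -0.534  0.614]
 [ 0.     0.     0.     1.   ]] [[390.446   0.    319.186]
 [  0.    390.446 196.545]
 [  0.      0.      1.   ]]
top [[-0.004 -0.99   0.138  0.453]
 [-0.999  0.008  0.034 -0.044]
 [-0.035 -0.138 -0.99   1.078]
 [ 0.     0.     0.     1.   ]] [[395.491   0.    316.994]
 [  0.    395.491 197.748]
 [  0.      0.      1.   ]]
wrist [[ 0.31   0.914  0.261  0.126]
 [ 0.951 -0.298 -0.086  0.615]
 [-0.001  0.275 -0.961  0.373]
 [ 0.     0.     0.     1.   ]] [[353.287   0.    316.144]
 [  0.    353.287 201.964]
 [  0.      0.  
[... 578 characters left out ...]
ri [ 0.539  0.409 -0.244]
tray_pins top [(array([445.2, 257.2]), 0.79), (array([315.3, 157.9]), 0.63)]
tray_pins side [(array([263.7, 320.8]), 0.67)]
   tri [ 0.437 -0.35  -0.004]
top_basket top [(array([255.7, 198.6]), 0.95)]
top_basket side [(array([319.9, 183.9]), 0.62), (array([271.9, 159.2]), 0.16)]
   tri [0.598 0.162 0.001]
ref_sphere top [(array([317.6, 153.4]), 0.75)]
ref_sphere side [(array([369.2, 214.2]), 0.7)]
   tri [ 0.722 -0.009 -0.004]
bar_left top [(array([328.4, 186.9]), 0.61)]
bar_left side [(array([335.6, 189.1]), 0.83)]
   tri [ 0.616 -0.039  0.101]
bar_right top [(array([428.6, 190.1]), 0.55)]
bar_right side [(array([350.3, 259.7]), 0.95)]
   tri [ 0.611 -0.291  0.086]
```

View pics/top0.png

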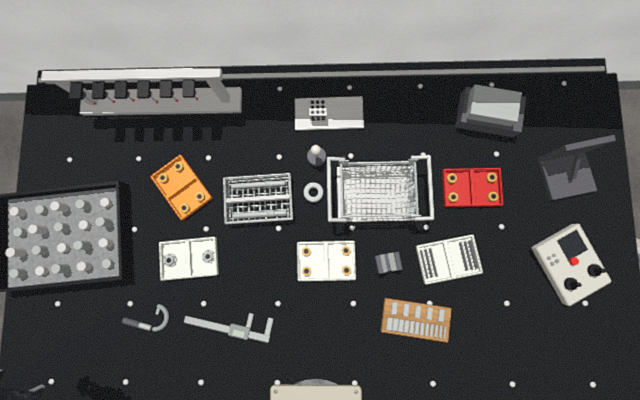

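View pics/side0.png

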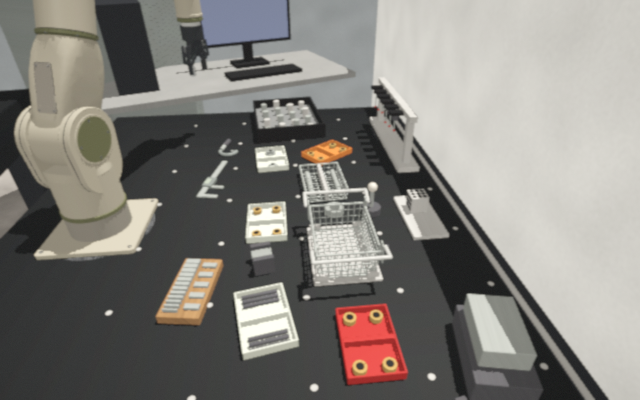

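Top view shows white trays: flanges (189,258), sleeves (326,260), pins (449,259); orange (181,187) and red (473,187) decoys. The basket is at (380,190), the top basket at (257,198) and the sphere at (316,155). The red decoy sits near the right bar. Next I measure yaws.

```bash
cat >> h.py <<'E'
def rect(c,mask,z,dims=None):
    ys,xs=np.nonzero(mask); cs,_=cv2.findContours(mask.astype(np.uint8),cv2.RETR_EXTERNAL,cv2.CHAIN_APPROX_NONE)
    k=max(cs,key=cv2.contourArea)[:,0,:].astype(float)
    w=np.array([atz(c,p,z)[:2]*1000 for p in k],np.float32)
    (cx,cy),(a,b),t=cv2.minAreaRect(w)
    if a<b: t+=90   # t: direction of the long side
    return np.round([cx,cy,max(a,b),min(a,b),(t+90)%180-90+(0)],1)
E
python3 - <<'E'
from h import *
c=manip.camera('top'); s=manip.camera('side')
for l,z in [('tray_flanges',.018),('tray_sleeves',.018),('tray_pins',.018),('top_basket',.032),('basket',.08)]:
    for n,k in(('top',c),('side',s)):
        for r in manip.outline_of(k,l):
            print(l,n,round(r['confidence'],2),r['extent'],rect(k,r['mask'],z))
for l in ('tray_sleeves',):
    print(tri([(c,(324.6,256.4+3)),(s,(266.7,222.4))]))
E
```

```text
tray_flanges top 0.6 [160.6, 239.9, 218.6, 277.1] [442.1 339.5 155.8  98.8 -85.6]
tray_flanges top 0.53 [327.6, 155.8, 347.4, 222.3] [682.3 -40.4  80.6  34.5 -26.7]
tray_flanges side 0.63 [255.6, 144.6, 287.9, 172.2] [443.  325.1 197.4 101.5 -83.8]
tray_flanges side 0.27 [303.2, 188.1, 368.5, 201.1] [601.1  84.5 147.   49.3  19.4]
tray_sleeves top 0.83 [442.1, 168.3, 499.0, 207.2] [ 628.4 -422.9  157.7  100.6   89.5]
tray_sleeves top 0.78 [300.5, 239.7, 354.6, 279.6] [434.9 -30.9 148.9  99.3  89.9]
tray_sleeves top 0.74 [149.4, 154.4, 212.9, 220.3] [635.5 367.6 158.9 105.7  37.2]
tray_sleeves top 0.73 [411.2, 157.8, 429.2, 219.0] [ 6.276e+02 -2.910e+02  1.773e+02  4.930e+01 -3.000e-01]
tray_sleeves side 0.97 [302.4, 141.2, 348.4, 166.4] [635.  351.2 170.6 122.3  38.7]
tray_sleeves side 0.93 [338.5, 303.4, 408.1, 386.3] [ 625.9 -431.9  162.   104.8   89.9]
tray_sleeves side 0.84 [244.9, 203.4, 288.3, 242.7] [433.7 -41.4 179.5 102.2 -88.1]
tray_pins top 0.61 [415.9, 233.1, 481.9, 286.8] [ 437.3 -350.1  153.8  100.6  -79.2]
tray_pins side 0.6 [233.2, 284.4, 298.6, 355.9] [ 437.1 -361.   166.4  101.7  -79.2]
top_basket top 0.69 [411.1, 156.3, 433.6, 220.1] [ 625.1 -288.3  175.5   49.7    1.6]
top_basket side 0.55 [296.2, 158.5, 350.7, 202.5] [621.1 156.8 170.   87.3 -87.6]
basket top 0.98 [327.1, 153.6, 432.2, 220.8] [ 618.1 -167.6  264.3  167.1   89.6]
[ 0.43459262 -0.02703049  0.00202257]
```

Request:
{"api": "jog_arm", "payload": {"translation": [[247,-256,-30],[247,-256,-30],[247,-256,-30],[247,-256,-30],[247,-256,-30],[247,-256,-30],[247,-256,-30],[247,-256,-30],[247,-256,-30],[247,-256,-30],[247,-256,-30],[247,-256,-30]], "turn": [22,22,22,22,22,22,22,22,22,22,22,22], "grip": 36}}

```text
clock: 2.55
position: [0.4399, 0.3391, 0.2014]
ee_rot: [-0.035, 0.999, 0.0, -0.0]
ft_force: [-1.1, 0.4, 0.1]
grip_width: 0.42
```

```bash
cat >> h.py <<'E'
def tool():
    o=manip.get_obs(); x,y,z,w=o['ee_rot']
    ya=np.degrees(np.arctan2(1-2*(x*x+z*z),2*(x*y-w*z)))
    return np.round(o['position']*1000,1), round(ya,1), o
E
cat > look.py <<'E'
import sys
from h import *
p,a,o=tool(); print(o['clock'],p,a,o['ft_force'].round(1),o['grip_width'])
l=sys.argv[1]; z=float(sys.argv[2])
c=manip.camera('wrist'); save(c,sys.argv[3])
for r in manip.pinpoint(c,l): print('pt',r['at'],r['confidence'],(atz(c,r['at'],float(sys.argv[4]))*1000).round(1))
for r in manip.outline_of(c,l): print('out',r['confidence'],r['extent'],rect(c,r['mask'],z))
E
python3 look.py tray_flanges 0.018 w1 0.0
```

```text
2.55 [439.9 339.1 201.4] 94.0 [-1.1  0.4  0.1] 0.42047193770046537
pt [316.7, 174.3] 0.94 [438.8 338.8   0. ]
out 0.87 [236.4, 122.6, 402.2, 230.1] [437.5 340.8 150.1 101.7 -84.9]
```

View pics/w1.png

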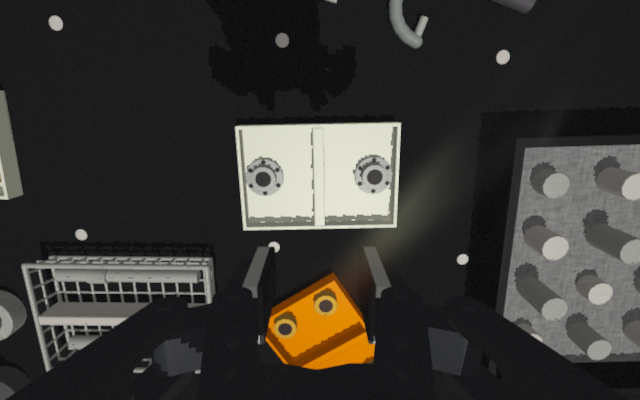

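The wrist view shows the flange tray centred at (318,176), with its vertical rib across the middle and bare floor beside it. It's aligned with the tool, so I descend and grip.

Request:
{"api": "jog_arm", "payload": {"translation": [[-1,0,-40],[-1,0,-80],[-1,0,-120],[-1,0,-155],[-1,0,-180],[-1,0,-190],[-1,0,-195],[-1,0,-195],[-1,0,-195]], "turn": [0.5,0.5,0.5,0.5,0.5,0.5,0.5,0.5,0.5]}}

```text
clock: 3.45
position: [0.4392, 0.3406, 0.008]
ee_rot: [-0.04, 0.999, 0.001, 0.001]
ft_force: [-0.3, -0.1, 0.8]
grip_width: 0.42
```

Request:
{"api": "jog_arm", "payload": {"translation": [[0,0,0],[0,0,0],[0,0,0],[0,0,0],[0,0,0],[0,0,0]], "turn": [0,0,0,0,0,0], "grip": 5, "grip_force": 60}}

```text
clock: 3.95
position: [0.4402, 0.3415, 0.0099]
ee_rot: [-0.04, 0.999, 0.002, 0.002]
ft_force: [-1.5, -1.0, 8.9]
grip_width: 0.093
```

Request:
{"api": "jog_arm", "payload": {"translation": [[0,0,10],[0,0,30],[0,0,60],[0,0,90],[0,0,120],[0,0,150],[0,0,180],[0,0,180]], "turn": [0,0,0,0,0,0,0,0]}}

```text
clock: 4.62
position: [0.4422, 0.343, 0.1971]
ee_rot: [-0.04, 0.999, 0.005, 0.005]
ft_force: [1.5, 0.6, -4.4]
grip_width: 0.089
```

Request:
{"api": "jog_arm", "payload": {"translation": [[20,-35,30],[40,-75,50],[60,-115,60],[80,-155,60],[100,-195,60],[120,-235,60],[140,-275,60],[160,-315,60],[180,-355,60],[200,-395,60],[220,-430,60],[230,-460,60]], "turn": [-1,-2,-3,-4,-4.6,-4.6,-4.6,-4.6,-4.6,-4.6,-4.6,-4.6]}}

```text
clock: 5.62
position: [0.6593, -0.0888, 0.2564]
ee_rot: [-0.001, 1.0, 0.005, 0.005]
ft_force: [0.2, 0.9, -5.9]
grip_width: 0.092
```

Request:
{"api": "jog_arm", "payload": {"translation": [[10,-30,0],[16,-45,0],[20,-50,0],[20,-50,0],[20,-50,0]], "turn": [0,0,0,0,0]}}

```text
clock: 6.03
position: [0.6791, -0.1376, 0.2558]
ee_rot: [-0.001, 1.0, 0.006, 0.004]
ft_force: [0.3, 0.2, -5.4]
grip_width: 0.093
```

```bash
python3 look.py basket 0.08 w2 0.0; python3 - <<'E'
from h import *
c=manip.camera('wrist')
for l,z in(('bar_left',.101),('bar_right',.088)):
    for r in manip.pinpoint(c,l): print(l,r['at'],r['confidence'],atz(c,r['at'],z))
E
```

```text
6.0333 [ 679.1 -137.6  255.8] 90.1 [ 0.3  0.2 -5.4] 0.09264455161625394
pt [288.4, 101.7] 0.64 [ 611.3 -165.7    0. ]
out 0.97 [107.8, 0.3, 446.2, 150.8] [ 591.4 -167.2  273.1  118.5  -89.8]
out 0.64 [109.0, 0.0, 173.4, 153.6] [ 5.923e+02 -2.781e+02  1.193e+02  5.180e+01  2.000e-01]
bar_left [428.7, 101.9] 0.6 [ 0.61050105 -0.04474658  0.101     ]
bar_right [127.3, 106.6] 0.65 [ 0.61514646 -0.29491976  0.088     ]
```

View pics/w2.png

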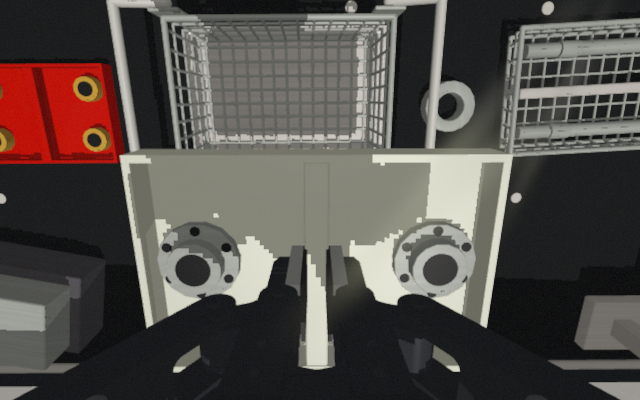

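The tray is held level. The basket rim's near-robot edge runs from about (163,13) to (397,17), and bars lie left (125) and right (435).

```bash
python3 - <<'E'
from h import *
c=manip.camera('wrist')
for uv in [(163,13),(397,17)]: print(uv,atz(c,uv,.08)*1000)
for uv in [(190,150),(380,150)]: print(uv,atz(c,uv,.01)*1000)
for uv in [(125,100),(435,100)]: print(uv,atz(c,uv,.09)*1000)
for cx in (611,615,618):
  for cy in(-170,-166): print(cx,cy,[proj(c,(cx/1e3+a*.07,cy/1e3+b*.096,.08)).round(0) for a,b in((-1,-1),(-1,1))])
E
```

```text
(163, 13) [ 542.30669877 -260.51744874   80.        ]
(397, 17) [544.46249855 -71.08869204  80.        ]
(190, 150) [ 662.85946357 -273.91293074   10.        ]
(380, 150) [662.79565508 -65.72114519  10.        ]
(125, 100) [ 609.73499901 -296.15591925   90.        ]
(435, 100) [609.27260775 -37.01395079  90.        ]
611 -170 [array([156.,  11.]), array([394.,  12.])]
611 -166 [array([161.,  11.]), array([399.,  12.])]
615 -170 [array([157.,  17.]), array([393.,  18.])]
615 -166 [array([162.,  17.]), array([398.,  18.])]
618 -170 [array([157.,  21.]), array([393.,  22.])]
618 -166 [array([162.,  21.]), array([398.,  22.])]
```

Request:
{"api": "jog_arm", "payload": {"translation": [[-30,-14,-10],[-60,-26,-20],[-65,-28,-50],[-65,-28,-85],[-65,-28,-120],[-65,-28,-145],[-65,-28,-145],[-65,-28,-145]], "turn": [0,0,0,0,0,0,0,0]}}

```text
clock: 7.05
position: [0.6137, -0.1655, 0.1114]
ee_rot: [-0.001, 1.0, 0.005, 0.004]
ft_force: [0.4, 0.0, -3.4]
grip_width: 0.096
```

```bash
python3 - <<'E'
from h import *
print(tool()[:2])
c=manip.camera('wrist'); save(c,'w3'); t=manip.camera('top')
im=np.zeros((400,800,3),np.uint8); im[:,:400]=c['frame'][:,120:520,::-1]
im[:,400:]=cv2.resize(t['frame'][130:250,310:430+20,::-1],(400,343))[0:0] if 0 else cv2.resize(t['frame'][120:260,310:450,::-1],(400,400))
cv2.imwrite('pics/v3.png',im)
E
```

```text
(array([ 613.7, -165.5,  111.4]), np.float64(90.1))
```

View pics/v3.png

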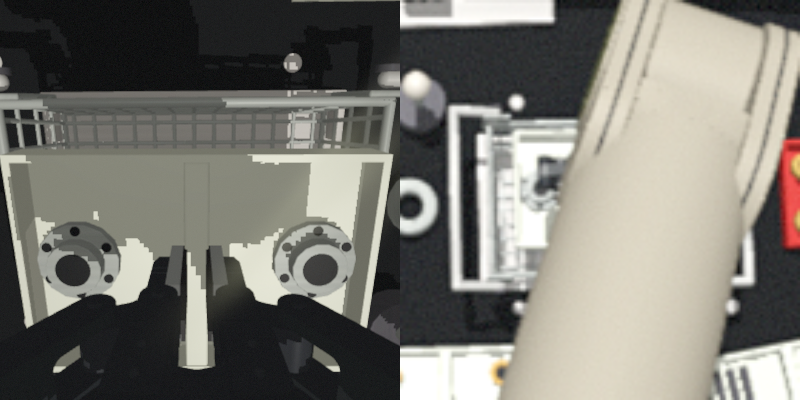

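The tray (edges 5–393 in the crop) is centred between the rim ends (about 0–397). Descending.

Request:
{"api": "jog_arm", "payload": {"translation": [[0,0,-20],[0,0,-40],[0,0,-60],[0,0,-75],[0,0,-82],[0,0,-86],[0,0,-88],[0,0,-89],[0,0,-89]], "turn": [0,0,0,0,0,0,0,0,0]}}

```text
clock: 7.9
position: [0.6164, -0.1665, 0.0263]
ee_rot: [-0.001, 1.0, 0.005, 0.008]
ft_force: [0.2, 0.4, -5.3]
grip_width: 0.09
```

Request:
{"api": "jog_arm", "payload": {"translation": [[-1,0,-4],[-2,0,-7],[-2,0,-9],[-2,0,-10]], "turn": [0,0,0,0]}}

```text
clock: 8.23
position: [0.6153, -0.1667, 0.0198]
ee_rot: [-0.001, 1.0, 0.005, 0.009]
ft_force: [-16.9, 5.7, 38.8]
grip_width: 0.091
```

Request:
{"api": "jog_arm", "payload": {"translation": [[0,0,2],[0,0,2]], "turn": [0,0]}}

```text
clock: 8.4
position: [0.616, -0.167, 0.0231]
ee_rot: [-0.001, 1.0, 0.005, 0.01]
ft_force: [-0.8, -0.3, -5.2]
grip_width: 0.09
```

Request:
{"api": "jog_arm", "payload": {"translation": [[0,0,1],[0,0,2],[0,0,3],[0,0,4],[0,0,4]], "turn": [0,0,0,0,0], "grip": 34}}

```text
clock: 8.82
position: [0.6163, -0.167, 0.0274]
ee_rot: [-0.001, 1.0, 0.005, 0.01]
ft_force: [0.4, 0.3, 0.2]
grip_width: 0.399
```

Request:
{"api": "jog_arm", "payload": {"translation": [[0,0,30],[0,0,70],[0,0,110],[0,0,150],[0,20,180],[-15,50,190],[-40,75,190],[-70,100,190],[-100,120,190],[-130,135,190],[-155,140,190],[-173,140,190]], "turn": [0,0,0,0,0,0,0,0,0,0,0,0]}}

```text
clock: 9.82
position: [0.4414, -0.0256, 0.2174]
ee_rot: [-0.002, 1.0, 0.005, 0.01]
ft_force: [0.1, 0.1, -0.0]
grip_width: 0.398
```

```bash
python3 look.py tray_sleeves 0.018 w4 0.0; python3 - <<'E'
from h import *
t=manip.camera('top')
for l,z in(('tray_flanges',.01),('basket',0.)):
  for r in manip.pinpoint(t,l): print(l,r['at'],r['confidence'],atz(t,r['at'],z)*1000)
for r in manip.outline_of(t,'tray_flanges'): print(r['confidence'],rect(t,r['mask'],.028))
w=cv2.imread('pics/w4.png'); im=np.zeros((400,800,3),np.uint8); im[:,:400]=w[:,120:520]
im[:,400:]=cv2.resize(t['frame'][120:260,310:450,::-1],(400,400))
cv2.imwrite('pics/v4.png',im)
E
```

```text
9.8167 [441.4 -25.6 217.4] 90.3 [ 0.1  0.1 -0. ] 0.3978695757563988
pt [311.6, 159.1] 0.65 [432.  -28.9   0. ]
out 0.83 [574.8, 270.4, 640.0, 396.5] [644.3 317.3 177.8  66.4  15.4]
out 0.78 [0.0, 281.7, 44.7, 366.7] [ 6.275e+02 -3.458e+02  8.890e+01  2.380e+01  3.000e-01]
out 0.75 [231.5, 107.0, 388.6, 212.9] [430.1 -30.2 151.5 101.8 -89.2]
tray_flanges [375.7, 194.3] 0.56 [ 610.33960402 -166.96633797   10.        ]
0.67 [ 617.3 -165.5  151.2  101.4  -89.2]
```

View pics/v4.png

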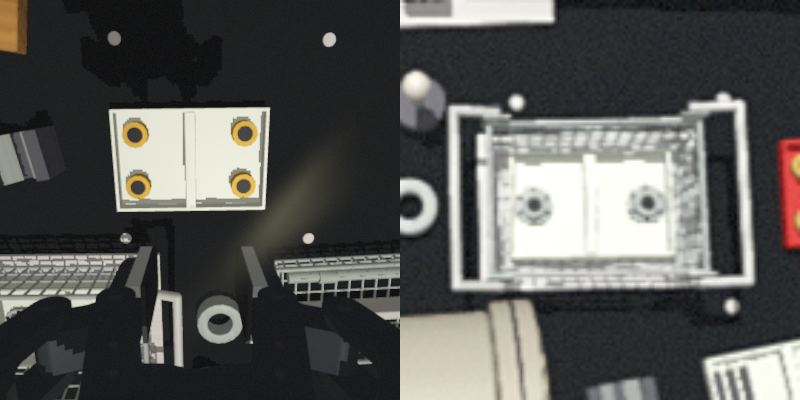

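The flange tray lies flat and centred in the basket (right half, about (595,210)). The sleeves tray is directly ahead at (190,160) in the crop.

Request:
{"api": "jog_arm", "payload": {"translation": [[-10,-4,-40],[-10,-4,-80],[-10,-4,-120],[-10,-4,-160],[-10,-4,-190],[-10,-4,-203],[-10,-4,-209],[-10,-4,-209],[-10,-4,-209]], "turn": [0.5,0.5,0.5,0.5,0.5,0.5,0.5,0.5,0.5]}}

```text
clock: 10.92
position: [0.4347, -0.0314, 0.0088]
ee_rot: [-0.005, 1.0, 0.005, 0.01]
ft_force: [-0.8, 0.0, -0.1]
grip_width: 0.4
```

Request:
{"api": "jog_arm", "payload": {"translation": [[0,0,0],[0,0,1],[0,0,1],[0,0,1],[0,0,1],[0,0,1]], "turn": [0,0,0,0,0,0], "grip": 5, "grip_force": 60}}

```text
clock: 11.42
position: [0.4358, -0.0313, 0.0112]
ee_rot: [-0.005, 1.0, 0.005, 0.011]
ft_force: [-2.1, -0.5, 7.7]
grip_width: 0.089
```

Request:
{"api": "jog_arm", "payload": {"translation": [[0,0,10],[0,0,30],[0,0,65],[0,0,100],[0,0,140],[0,0,180],[0,0,210],[0,0,230],[0,0,230]], "turn": [0,0,0,0,0,0,0,0,0]}}

```text
clock: 12.17
position: [0.4376, -0.0314, 0.246]
ee_rot: [-0.005, 1.0, 0.006, 0.015]
ft_force: [1.2, -0.1, -3.3]
grip_width: 0.086
```

Request:
{"api": "jog_arm", "payload": {"translation": [[25,-25,0],[55,-50,0],[85,-75,0],[115,-100,0],[145,-120,0],[170,-132,0],[179,-135,-20],[179,-135,-55],[179,-135,-90],[179,-135,-120],[179,-135,-130],[179,-135,-130]], "turn": [-0.5,-0.5,-0.5,-0.5,-0.5,-0.5,-0.5,-0.5,-0.5,-0.5,-0.5,-0.5]}}

```text
clock: 13.17
position: [0.6142, -0.1658, 0.1124]
ee_rot: [-0.0, 1.0, 0.006, 0.012]
ft_force: [-0.5, -0.1, -3.3]
grip_width: 0.089
```

```bash
python3 - <<'E'
from h import *
print(tool()[:2])
c=manip.camera('wrist'); save(c,'w5')
E
```

```text
(array([ 614.2, -165.8,  112.4]), np.float64(90.1))
```

View pics/w5.png

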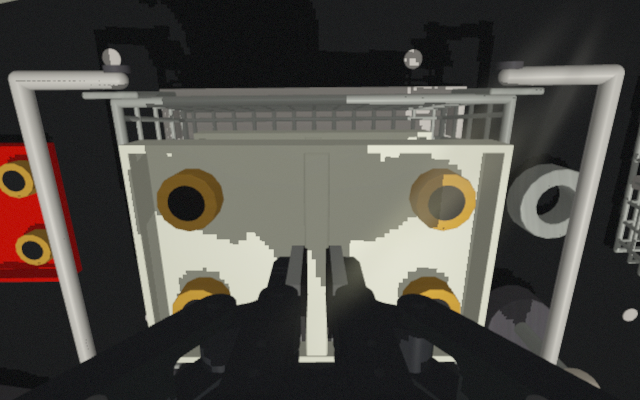

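The sleeves tray is held (edges 121–512) and centred between the rim ends (about 112–514). Lowering it.

Request:
{"api": "jog_arm", "payload": {"translation": [[1,0,-20],[1,0,-40],[1,0,-55],[1,0,-63],[1,0,-68],[1,0,-70],[1,0,-70]], "turn": [0,0,0,0,0,0,0]}}

```text
clock: 13.8
position: [0.6175, -0.1665, 0.0463]
ee_rot: [-0.0, 1.0, 0.006, 0.015]
ft_force: [-1.0, 0.2, -3.7]
grip_width: 0.093
```

Request:
{"api": "jog_arm", "payload": {"translation": [[0,0,-2],[0,0,-3],[0,0,-4],[0,0,-5],[0,0,-5]], "turn": [0,0,0,0,0]}}

```text
clock: 14.22
position: [0.6174, -0.1665, 0.0413]
ee_rot: [-0.0, 1.0, 0.006, 0.015]
ft_force: [0.3, -0.1, -3.8]
grip_width: 0.092
```

Request:
{"api": "jog_arm", "payload": {"translation": [[0,0,-1],[0,0,-2],[0,0,-3],[0,0,-3]], "turn": [0,0,0,0]}}

```text
clock: 14.55
position: [0.6177, -0.1664, 0.0394]
ee_rot: [-0.0, 1.0, 0.006, 0.015]
ft_force: [-4.9, 1.9, 7.7]
grip_width: 0.089
```

Request:
{"api": "jog_arm", "payload": {"translation": [[0,0,1],[0,0,2],[0,0,3],[0,0,4],[0,0,4]], "turn": [0,0,0,0,0], "grip": 34}}

```text
clock: 14.97
position: [0.6179, -0.1665, 0.0436]
ee_rot: [-0.001, 1.0, 0.006, 0.015]
ft_force: [0.6, 0.1, -0.2]
grip_width: 0.397
```

Request:
{"api": "jog_arm", "payload": {"translation": [[0,0,35],[0,0,75],[0,0,115],[0,0,150],[-20,-20,170],[-45,-45,175],[-75,-75,175],[-105,-105,175],[-135,-135,175],[-160,-160,175],[-175,-180,175],[-180,-184,175]], "turn": [0,0,0,2,4,6,8,10,10.7,10.7,10.7,10.7]}}

```text
clock: 15.97
position: [0.434, -0.3549, 0.2192]
ee_rot: [-0.09, 0.996, 0.007, 0.015]
ft_force: [-0.7, 0.1, -0.5]
grip_width: 0.396
```

```bash
python3 look.py tray_pins 0.018 w6 0.0; python3 - <<'E'
from h import *
t=manip.camera('top')
for r in manip.outline_of(t,'tray_sleeves'): print(r['confidence'],rect(t,r['mask'],.046))
w=cv2.imread('pics/w6.png'); im=np.zeros((400,800,3),np.uint8); im[:,:400]=w[:,120:520]
im[:,400:]=cv2.resize(t['frame'][120:260,310:450,::-1],(400,400))
cv2.imwrite('pics/v6.png',im)
E
```

```text
15.9667 [ 434.  -354.9  219.2] 100.4 [-0.7  0.1 -0.5] 0.3964364914140128
pt [316.5, 166.5] 0.69 [ 434.5 -352.9    0. ]
out 0.88 [234.8, 113.2, 396.5, 217.6] [ 432.9 -353.6  150.3  102.   -79.2]
out 0.57 [580.3, 337.6, 639.7, 391.9] [592.3  37.9 104.8  49.7  46.5]
0.8 [ 616.7 -165.3  149.9  100.9   89.6]
0.8 [ 622.5 -411.4  153.6  100.4   89.4]
0.65 [630.4 356.6 150.7 100.2  37.3]
0.63 [ 589.4 -300.4  120.2   38.6  -20.6]
```

View pics/v6.png

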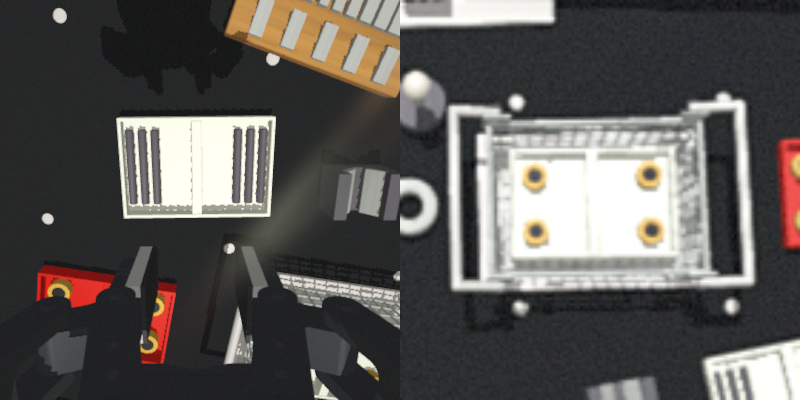

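Sleeves sit flat over the flanges, and the pins tray is at (196,166) in the crop, aligned.

Request:
{"api": "jog_arm", "payload": {"translation": [[-2,2,-40],[-2,2,-80],[-2,2,-120],[-2,2,-160],[-2,2,-190],[-2,2,-204],[-2,2,-210],[-2,2,-210],[-2,2,-210]], "turn": [0.4,0.4,0.4,0.4,0.4,0.4,0.4,0.4,0.4]}}

```text
clock: 16.97
position: [0.4382, -0.3469, 0.0092]
ee_rot: [-0.099, 0.995, 0.007, 0.015]
ft_force: [-0.1, -1.1, 0.8]
grip_width: 0.396
```

Request:
{"api": "jog_arm", "payload": {"translation": [[0,0,0],[0,0,1],[0,0,1],[0,0,1],[0,0,1],[0,0,1]], "turn": [0,0,0,0,0,0], "grip": 5, "grip_force": 60}}

```text
clock: 17.47
position: [0.4395, -0.3473, 0.0119]
ee_rot: [-0.099, 0.995, 0.007, 0.016]
ft_force: [-0.2, 1.4, 7.5]
grip_width: 0.089
```

Request:
{"api": "jog_arm", "payload": {"translation": [[0,0,10],[0,0,30],[0,0,65],[0,0,100],[0,0,140],[0,0,180],[0,0,210],[0,0,230],[0,0,230]], "turn": [0,0,0,0,0,0,0,0,0]}}

```text
clock: 18.22
position: [0.4407, -0.3486, 0.2477]
ee_rot: [-0.099, 0.995, 0.005, 0.02]
ft_force: [1.5, -0.4, -2.9]
grip_width: 0.087
```

Request:
{"api": "jog_arm", "payload": {"translation": [[20,22,0],[45,48,0],[75,78,0],[105,108,0],[135,138,0],[160,165,0],[176,180,-10],[179,183,-40],[179,183,-80],[179,183,-110],[179,183,-125],[179,183,-125]], "turn": [-1,-2,-4,-6,-8,-10,-11.3,-11.3,-11.3,-11.3,-11.3,-11.3]}}

```text
clock: 19.22
position: [0.6165, -0.1647, 0.1178]
ee_rot: [-0.0, 1.0, 0.003, 0.016]
ft_force: [-0.9, 0.5, -2.3]
grip_width: 0.089
```

```bash
python3 - <<'E'
from h import *
print(tool()[:2])
c=manip.camera('wrist'); save(c,'w7')
E
```

```text
(array([ 616.5, -164.7,  117.8]), np.float64(90.1))
```

View pics/w7.png

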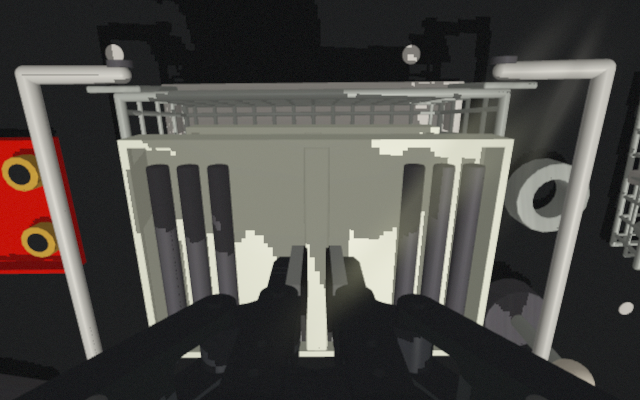

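The pins tray is held (118–512) and centred over the rim (115–510). Lowering.

Request:
{"api": "jog_arm", "payload": {"translation": [[1,-1,-20],[1,-1,-35],[1,-1,-46],[1,-1,-52],[1,-1,-55],[1,-1,-55]], "turn": [0,0,0,0,0,0]}}

```text
clock: 19.77
position: [0.6192, -0.1662, 0.0661]
ee_rot: [-0.0, 1.0, 0.003, 0.018]
ft_force: [0.8, 0.3, -2.5]
grip_width: 0.084
```

Request:
{"api": "jog_arm", "payload": {"translation": [[0,0,-2],[0,0,-3],[0,0,-4],[0,0,-5],[0,0,-5]], "turn": [0,0,0,0,0]}}

```text
clock: 20.18
position: [0.6192, -0.1662, 0.0611]
ee_rot: [-0.0, 1.0, 0.003, 0.018]
ft_force: [0.5, 1.0, -2.7]
grip_width: 0.089
```

Request:
{"api": "jog_arm", "payload": {"translation": [[0,0,-1],[0,0,-2],[0,0,-3],[0,0,-3]], "turn": [0,0,0,0]}}

```text
clock: 20.52
position: [0.6193, -0.1662, 0.058]
ee_rot: [-0.0, 1.0, 0.003, 0.018]
ft_force: [-0.1, -0.4, -2.6]
grip_width: 0.086
```

Request:
{"api": "jog_arm", "payload": {"translation": [[0,0,-1],[0,0,-2],[0,0,-2]], "turn": [0,0,0]}}

```text
clock: 20.77
position: [0.6193, -0.1663, 0.0579]
ee_rot: [-0.0, 1.0, 0.003, 0.018]
ft_force: [-9.0, 3.0, 15.7]
grip_width: 0.088
```

Request:
{"api": "jog_arm", "payload": {"translation": [[0,0,1],[0,0,2],[0,0,3],[0,0,4],[0,0,4]], "turn": [0,0,0,0,0], "grip": 30}}

```text
clock: 21.18
position: [0.6195, -0.1663, 0.062]
ee_rot: [-0.0, 1.0, 0.003, 0.018]
ft_force: [-0.4, 0.9, -0.4]
grip_width: 0.353
```

Request:
{"api": "jog_arm", "payload": {"translation": [[0,0,25],[0,0,55],[0,0,80],[0,0,90],[0,0,90]], "turn": [0,0,0,0,0]}}

```text
clock: 21.6
position: [0.621, -0.1668, 0.1548]
ee_rot: [-0.0, 1.0, 0.003, 0.021]
ft_force: [0.2, 0.1, 0.8]
grip_width: 0.348
```

```bash
python3 - <<'E'
from h import *
print(tool()[:2])
c=manip.camera('wrist'); s=manip.camera('side'); save(c,'w8')
for a in np.arange(0,.8,.1):
    f=lambda sg:[proj(c,(.614-x,-.166+sg*(.088+.04*np.cos(a)),.084+.04*np.sin(a))).round(0).tolist() for x in(.074,0)]
    print(round(a,1),f(1),f(-1))
for l in('bar_left','bar_right'):
  o=[]
  for k in (c,s):
    r=manip.pinpoint(k,l); print(l,[(x['at'],x['confidence']) for x in r])
    if r:o.append((k,r[0]['at']))
  if len(o)==2: print(tri(o))
E
```

```text
(array([ 621. , -166.8,  154.8]), np.float64(90.0))
0.0 [[546.0, 77.0], [522.0, 202.0]] [[89.0, 77.0], [113.0, 203.0]]
0.1 [[550.0, 77.0], [525.0, 204.0]] [[85.0, 77.0], [110.0, 205.0]]
0.2 [[554.0, 76.0], [528.0, 206.0]] [[82.0, 76.0], [107.0, 207.0]]
0.3 [[557.0, 76.0], [530.0, 208.0]] [[79.0, 76.0], [105.0, 209.0]]
0.4 [[559.0, 76.0], [532.0, 210.0]] [[77.0, 76.0], [104.0, 211.0]]
0.5 [[560.0, 76.0], [532.0, 212.0]] [[76.0, 76.0], [104.0, 213.0]]
0.6 [[560.0, 76.0], [532.0, 214.0]] [[76.0, 76.0], [104.0, 215.0]]
0.7 [[560.0, 76.0], [531.0, 216.0]] [[77.0, 76.0], [105.0, 217.0]]
bar_left [([525.4, 202.9], 0.8)]
bar_left [([334.9, 191.5], 0.77), ([322.4, 182.6], 0.63)]
[ 0.61228429 -0.04252177  0.09537966]
bar_right [([105.9, 203.9], 0.61)]
bar_right [([352.0, 260.4], 0.86)]
[ 0.61468386 -0.29612117  0.08830065]
```

View pics/w8.png

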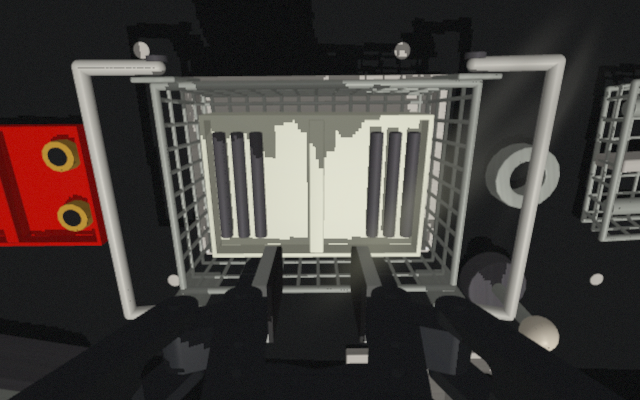

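The pins tray lies centred in the basket (316,185). Both bars are out: left from (553,65) to (515,315), right from (85,68) to (130,312). Left bar first.

Request:
{"api": "jog_arm", "payload": {"translation": [[-2,30,0],[-5,65,0],[-8,100,0],[-9,122,-10],[-9,125,-20],[-9,125,-25],[-9,125,-25]], "turn": [0,0,0,0,0,0,0], "grip": 26}}

```text
clock: 22.48
position: [0.6087, -0.042, 0.1235]
ee_rot: [-0.0, 1.0, 0.003, 0.016]
ft_force: [-0.6, -0.2, -0.1]
grip_width: 0.307
```

```bash
python3 - <<'E'
from h import *
print(tool()[:2])
c=manip.camera('wrist'); save(c,'w9')
for y in(-.046,-.042,-.038): print([proj(c,(x,y,.097)).round(0).tolist() for x in(.54,.57)])
E
```

```text
(array([608.7, -42. , 123.5]), np.float64(90.0))
[[309.0, 104.0], [310.0, 169.0]]
[[318.0, 104.0], [318.0, 169.0]]
[[327.0, 104.0], [326.0, 169.0]]
```

View pics/w9.png

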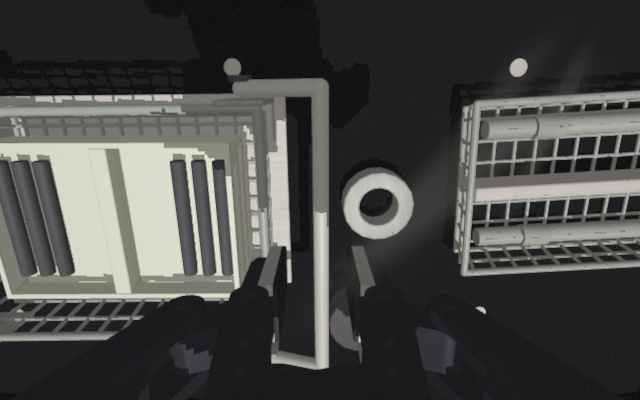

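The bar (column 321) sits centred between the fingers (280, 360). Descend and pinch.

Request:
{"api": "jog_arm", "payload": {"translation": [[1,1,-12],[1,1,-24],[1,1,-34],[1,1,-36],[1,1,-36]], "turn": [0,0,0,0,0]}}

```text
clock: 22.95
position: [0.6093, -0.0422, 0.087]
ee_rot: [0.001, 1.0, 0.003, 0.015]
ft_force: [-0.3, 0.5, -0.0]
grip_width: 0.304
```

Request:
{"api": "jog_arm", "payload": {"translation": [[0,0,0],[0,0,0],[0,0,0],[0,0,0]], "turn": [0,0,0,0], "grip": 2, "grip_force": 30}}

```text
clock: 23.28
position: [0.6096, -0.0397, 0.0874]
ee_rot: [-0.0, 1.0, 0.004, 0.015]
ft_force: [-1.1, 6.4, 0.2]
grip_width: 0.072
```

Request:
{"api": "jog_arm", "payload": {"translation": [[0,-3,7],[0,-9,15],[0,-16,22],[0,-27,26],[0,-38,28],[0,-49,26],[0,-58,22],[0,-67,15],[0,-73,7],[0,-77,-2],[0,-78,-11],[0,-78,-14]], "turn": [0,0,0,0,0,0,0,0,0,0,0,0]}}

```text
clock: 24.28
position: [0.6115, -0.1179, 0.0764]
ee_rot: [-0.0, 1.0, 0.004, 0.017]
ft_force: [-4.3, 5.4, 33.8]
grip_width: 0.073
```

Request:
{"api": "jog_arm", "payload": {"translation": [[0,0,1],[0,0,1],[0,0,1],[0,0,2]], "turn": [0,0,0,0], "grip": 26}}

```text
clock: 24.62
position: [0.6106, -0.1184, 0.0773]
ee_rot: [0.0, 1.0, 0.004, 0.016]
ft_force: [-0.5, 0.1, -1.0]
grip_width: 0.307
```

Request:
{"api": "jog_arm", "payload": {"translation": [[0,0,20],[0,0,50],[0,-35,50],[0,-75,50],[0,-115,50],[0,-150,50],[0,-172,48],[0,-177,46],[0,-177,46]], "turn": [0,0,0,0,0,0,0,0,0]}}

```text
clock: 25.37
position: [0.609, -0.2978, 0.122]
ee_rot: [0.002, 1.0, 0.004, 0.015]
ft_force: [-0.1, 0.6, 0.6]
grip_width: 0.307
```

```bash
python3 - <<'E'
from h import *
print(tool()[:2])
c=manip.camera('wrist'); save(c,'w10')
for y in(-.300,-.296,-.292): print([proj(c,(x,y,.089)).round(0).tolist() for x in(.54,.57)])
E
```

```text
(array([ 609. , -297.8,  122. ]), np.float64(89.8))
[[312.0, 103.0], [313.0, 165.0]]
[[321.0, 103.0], [321.0, 165.0]]
[[329.0, 103.0], [329.0, 165.0]]
```

View pics/w10.png

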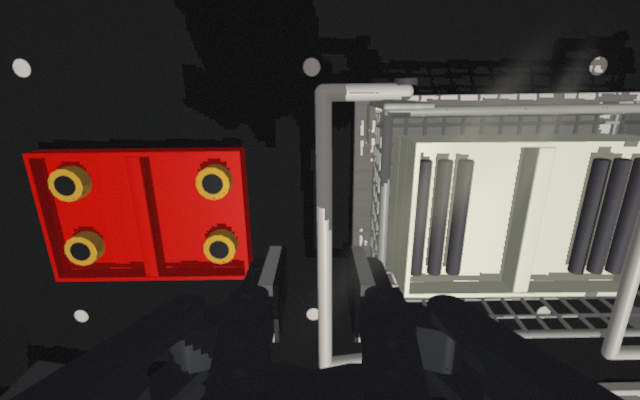

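The right bar is at column 324, between the fingers. The left bar is in at right edge (625,250). Descend with a +3 mm y shift.

Request:
{"api": "jog_arm", "payload": {"translation": [[1,3,-12],[1,3,-24],[1,3,-36],[1,3,-41],[1,3,-42]], "turn": [0,0,0,0,0]}}

```text
clock: 25.83
position: [0.61, -0.2912, 0.078]
ee_rot: [0.0, 1.0, 0.005, 0.014]
ft_force: [-0.9, -0.7, 0.5]
grip_width: 0.304
```

Request:
{"api": "jog_arm", "payload": {"translation": [[0,0,0],[0,0,0],[0,0,0],[0,0,0]], "turn": [0,0,0,0], "grip": 2, "grip_force": 30}}

```text
clock: 26.17
position: [0.6099, -0.2931, 0.0786]
ee_rot: [0.001, 1.0, 0.004, 0.014]
ft_force: [-0.6, -4.6, -2.6]
grip_width: 0.075
```

Request:
{"api": "jog_arm", "payload": {"translation": [[0,2,8],[0,6,17],[0,12,24],[0,20,30],[0,29,34],[0,40,36],[0,51,34],[0,60,30],[0,69,23],[0,76,13],[0,79,3],[0,80,-5]], "turn": [0,0,0,0,0,0,0,0,0,0,0,0]}}

```text
clock: 27.17
position: [0.6106, -0.2137, 0.0759]
ee_rot: [0.001, 1.0, 0.003, 0.016]
ft_force: [-8.6, -1.8, 42.5]
grip_width: 0.073
```

Request:
{"api": "jog_arm", "payload": {"translation": [[0,0,-2],[0,0,-4],[0,0,-4]], "turn": [0,0,0]}}

```text
clock: 27.42
position: [0.6113, -0.2137, 0.0753]
ee_rot: [0.001, 1.0, 0.003, 0.017]
ft_force: [-7.7, -0.4, 16.4]
grip_width: 0.074
```

Request:
{"api": "jog_arm", "payload": {"translation": [[0,0,1],[0,0,1],[0,0,1],[0,0,2]], "turn": [0,0,0,0], "grip": 26}}

```text
clock: 27.75
position: [0.6113, -0.2129, 0.0772]
ee_rot: [0.0, 1.0, 0.003, 0.017]
ft_force: [0.3, 0.4, -0.6]
grip_width: 0.302
```

Request:
{"api": "jog_arm", "payload": {"translation": [[0,0,30],[0,0,70],[0,0,110],[0,0,140],[0,0,150],[0,0,150]], "turn": [0,0,0,0,0,0]}}

```text
clock: 28.25
position: [0.6125, -0.2132, 0.2305]
ee_rot: [0.0, 1.0, 0.003, 0.019]
ft_force: [0.4, 0.4, -0.5]
grip_width: 0.305
```

```bash
python3 - <<'E'
from h import *
p,a,o=tool(); print(p,a,o['joint_pos'].round(2),o['clock'])
c=manip.camera('wrist'); save(c,'w11')
E
```

```text
[ 612.5 -213.2  230.5] 90.0 [-0.02  0.37  0.39  1.45 -0.16  1.32  1.95] 28.25
```

View pics/w11.png

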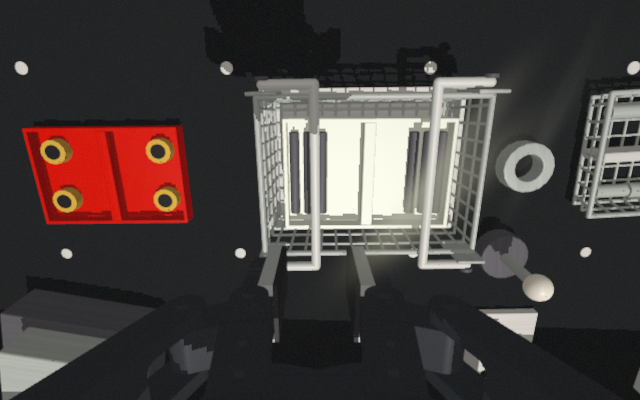

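Both bars lie across the rims (315 and 437 columns), three trays stacked beneath. Now the shallow basket.

Request:
{"api": "jog_arm", "payload": {"translation": [[-2,30,10],[-4,65,10],[-6,100,10],[-8,135,10],[-10,170,10],[-12,205,10],[-14,240,10],[-14,275,10],[-14,310,10],[-14,340,10],[-14,360,10],[-14,372,10]], "turn": [-7,-14,-21,-28,-35,-42,-49,-56,-63,-70,-77,-84]}}

```text
clock: 29.3
position: [0.596, 0.1631, 0.2351]
ee_rot: [0.666, 0.745, -0.011, 0.014]
ft_force: [-0.8, -0.5, -0.1]
grip_width: 0.3
```

Request:
{"api": "jog_arm", "payload": {"translation": [[0,0,0],[0,0,0],[0,0,0]], "turn": [-5,-5,-5]}}

```text
clock: 29.55
position: [0.5953, 0.1629, 0.233]
ee_rot: [0.697, 0.717, -0.013, 0.013]
ft_force: [-0.4, -0.2, -0.0]
grip_width: 0.305
```

```bash
python3 look.py top_basket 0.032 w12 0.0
```

```text
29.55 [595.3 162.9 233. ] 1.6 [-0.4 -0.2 -0. ] 0.30482468275264235
pt [316.9, 168.8] 0.97 [595.1 153.1   0. ]
out 0.55 [249.4, 74.7, 388.2, 260.5] [597.8 153.3 180.9 126.  -86.7]
```

View pics/w12.png

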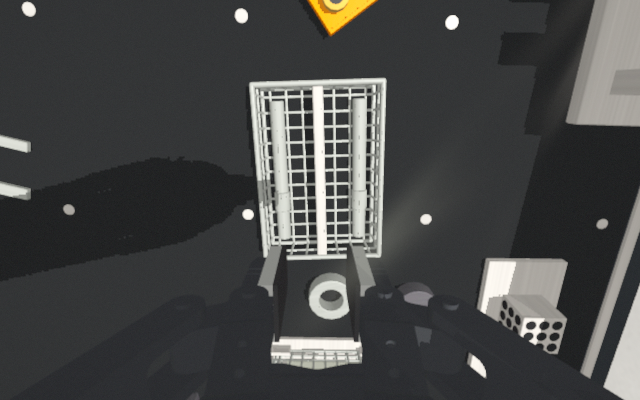

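The shallow basket is at (318,168), rail vertical in the image, fingers straddling it once shifted −10 mm in y.

Request:
{"api": "jog_arm", "payload": {"translation": [[1,-10,-40],[1,-10,-80],[1,-10,-120],[1,-10,-160],[1,-10,-190],[1,-10,-208],[1,-10,-217],[1,-10,-219],[1,-10,-219]], "turn": [1.7,1.7,1.7,1.7,1.7,1.7,1.7,1.7,1.7]}}

```text
clock: 30.45
position: [0.5974, 0.1516, 0.0161]
ee_rot: [0.687, 0.726, -0.012, 0.014]
ft_force: [-0.1, 0.6, 1.6]
grip_width: 0.304
```

Request:
{"api": "jog_arm", "payload": {"translation": [[0,0,0],[0,0,0],[0,0,0],[0,0,0],[0,0,0]], "turn": [0,0,0,0,0], "grip": 5, "grip_force": 80}}

```text
clock: 30.87
position: [0.5987, 0.1518, 0.0181]
ee_rot: [0.687, 0.726, -0.01, 0.014]
ft_force: [-0.6, -1.5, 7.9]
grip_width: 0.096
```

Request:
{"api": "jog_arm", "payload": {"translation": [[0,0,8],[0,0,25],[0,0,55],[0,0,90],[0,0,130],[0,0,170],[0,0,200],[0,0,210],[0,0,210]], "turn": [0,0,0,0,0,0,0,0,0]}}

```text
clock: 31.62
position: [0.5997, 0.152, 0.2309]
ee_rot: [0.687, 0.726, -0.008, 0.015]
ft_force: [0.5, -0.5, -6.3]
grip_width: 0.093
```

Request:
{"api": "jog_arm", "payload": {"translation": [[2,-25,0],[4,-55,0],[6,-90,0],[8,-125,0],[10,-160,0],[12,-195,0],[13,-230,0],[14,-260,0],[14,-285,0],[14,-305,0],[14,-317,0],[14,-319,0]], "turn": [-0.5,-1,-1.5,-2,-2.5,-3,-3.2,-3.2,-3.2,-3.2,-3.2,-3.2]}}

```text
clock: 32.62
position: [0.6121, -0.1699, 0.2285]
ee_rot: [0.708, 0.706, -0.01, 0.014]
ft_force: [-0.3, -0.4, -6.2]
grip_width: 0.089
```

Request:
{"api": "jog_arm", "payload": {"translation": [[0,0,-20],[0,0,-45],[0,0,-70],[0,0,-85],[0,0,-90],[0,0,-90]], "turn": [0,0,0,0,0,0]}}

```text
clock: 33.12
position: [0.6111, -0.1681, 0.1361]
ee_rot: [0.708, 0.706, -0.011, 0.012]
ft_force: [-0.5, 1.3, -5.6]
grip_width: 0.086
```

```bash
python3 - <<'E'
from h import *
p,a,o=tool(); print(p,a,o['ft_force'])
c=manip.camera('wrist'); save(c,'w13'); s=manip.camera('side'); save(s,'s13')
im=np.zeros((400,800,3),np.uint8); im[:,:400]=c['frame'][:,120:520,::-1]
im[:,400:]=cv2.resize(s['frame'][160:320,260:420,::-1],(400,400))
cv2.imwrite('pics/v13.png',im)
E
```

```text
[ 611.1 -168.1  136.1] -0.1 [-0.47217513  1.29434809 -5.6237279 ]
```

View pics/v13.png

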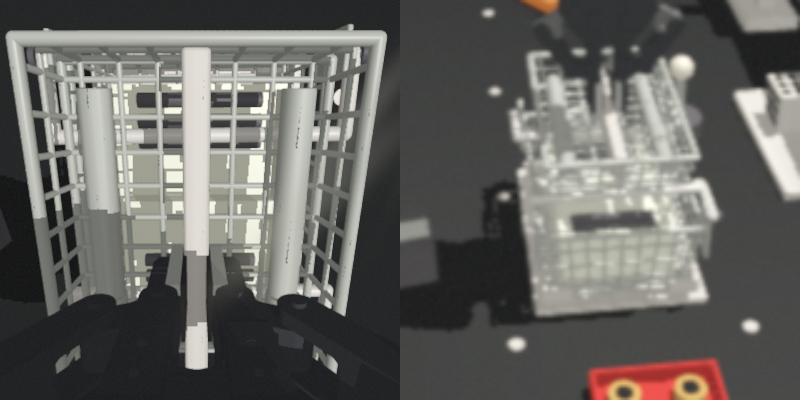

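The shallow basket is held level, in line and centred over the bars (rail column 197 in the crop). Lowering.

Request:
{"api": "jog_arm", "payload": {"translation": [[2,1,-10],[2,1,-18],[2,1,-24],[2,1,-26],[2,1,-26]], "turn": [0,0,0,0,0]}}

```text
clock: 33.63
position: [0.614, -0.1682, 0.1121]
ee_rot: [0.708, 0.706, -0.011, 0.014]
ft_force: [0.3, -0.0, -6.4]
grip_width: 0.089
```

Request:
{"api": "jog_arm", "payload": {"translation": [[0,0,-1],[0,0,-2],[0,0,-3],[0,0,-3]], "turn": [0,0,0,0]}}

```text
clock: 33.97
position: [0.614, -0.1681, 0.1091]
ee_rot: [0.708, 0.706, -0.01, 0.014]
ft_force: [0.4, 0.1, -6.3]
grip_width: 0.089
```

Request:
{"api": "jog_arm", "payload": {"translation": [[0,0,-1],[0,0,-2],[0,0,-3],[0,0,-3]], "turn": [0,0,0,0]}}

```text
clock: 34.3
position: [0.6141, -0.1682, 0.1061]
ee_rot: [0.708, 0.706, -0.01, 0.014]
ft_force: [-0.0, 0.3, -5.4]
grip_width: 0.089
```

Request:
{"api": "jog_arm", "payload": {"translation": [[0,0,-1],[0,0,-2],[0,0,-2]], "turn": [0,0,0]}}

```text
clock: 34.55
position: [0.6143, -0.1682, 0.1058]
ee_rot: [0.708, 0.706, -0.01, 0.014]
ft_force: [-7.7, 2.7, 10.8]
grip_width: 0.089
```

Request:
{"api": "jog_arm", "payload": {"translation": [[0,0,1],[0,0,1],[0,0,1],[0,0,2],[0,0,2]], "turn": [0,0,0,0,0], "grip": 26}}

```text
clock: 34.97
position: [0.6145, -0.1683, 0.108]
ee_rot: [0.708, 0.706, -0.01, 0.014]
ft_force: [-0.9, 0.1, -1.3]
grip_width: 0.303
```

Request:
{"api": "jog_arm", "payload": {"translation": [[0,0,10],[0,0,30],[0,0,65],[0,0,100],[0,0,135],[-20,0,150],[-55,0,150],[-90,0,150],[-125,0,150],[-150,0,150],[-170,0,150],[-170,0,150]], "turn": [0,0,0,0,0,0,0,0,0,0,0,0]}}

```text
clock: 35.97
position: [0.4416, -0.1692, 0.2591]
ee_rot: [0.709, 0.705, -0.009, 0.014]
ft_force: [1.1, -0.8, -0.6]
grip_width: 0.303
```

```bash
python3 - <<'E'
from h import *
p,a,o=tool(); print(p,a,o['ft_force'],o['clock'])
t=manip.camera('top'); s=manip.camera('side')
for l in('top_basket','ref_sphere'):
  o=[]
  for k in(t,s):
    r=manip.pinpoint(k,l); print(l,[(x['at'],x['confidence']) for x in r])
    if r:o.append((k,r[0]['at']))
  if len(o)==2: print(tri(o))
for k in(t,s):
  for r in manip.outline_of(k,'top_basket'): print(r['confidence'],rect(k,r['mask'],.12))
im=np.zeros((400,800,3),np.uint8); im[:,:400]=cv2.resize(t['frame'][120:260,310:450,::-1],(400,400))
im[:,400:]=cv2.resize(s['frame'][160:320,260:420,::-1],(400,400))
cv2.imwrite('pics/v14.png',im)
E
```

```text
[ 441.6 -169.2  259.1] -0.3 [ 1.09026993 -0.78911842 -0.55979638] 35.9667
top_basket [([376.2, 185.4], 0.86)]
top_basket [([341.7, 220.9], 0.85)]
[ 0.61789796 -0.15953927  0.0885789 ]
ref_sphere [([314.6, 154.3], 0.69)]
ref_sphere [([369.5, 213.4], 0.51)]
[ 7.22611478e-01 -1.87901887e-04 -7.44449758e-03]
0.88 [ 616.  -166.1  184.   127.1  -88.9]
0.17 [ 685.1 -223.4   34.3    7.6   89.3]
0.85 [ 615.5 -185.4  213.4  125.9   89.6]
0.26 [ 609.1 -299.7  186.7  158.2   88.1]
```

View pics/v14.png

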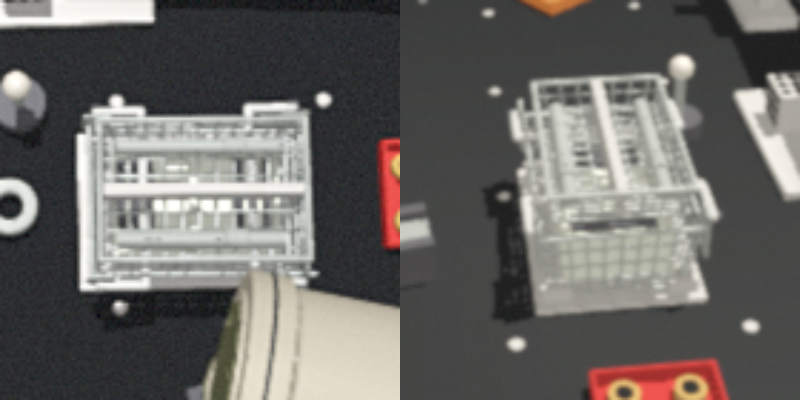

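The shallow basket stands level on both bars, centred and in line (centre (616,−166), yaw about 91°, base z about 88.6 mm). The sphere looks unmoved and the arm is clear, so I'm handing in.

```bash
python3 -c "
from workcell import manip
print(manip.hand_in())"
```

```text
the job is handed in; nothing more can be done
None
```

The job is packed and handed in at about 36 s of robot time. The hand-in gives no verdict, so the result below rests on my own last checks.

- **Trays:** I stacked flanges, sleeves and pins in the basket in that order, lowering each until the force showed contact before releasing it. Top-camera measurements put the flange and sleeve trays about 3 mm from my estimate of the basket centre. The pins tray I judged only by eye in a wrist picture.
- **Bail arms:** Both were swung in until the force rose at the stop, with the bars at y ≈ −118 and −213 mm, matching the expected ±48 mm. I did not measure the joint angles themselves.
- **Shallow basket:** Its outline in the top camera is centred at (616, −166) mm against the basket's (614, −166) mm. It is in line to about 1°, and the two-camera estimate puts its underside at 88.6 mm against the required 83–93 mm.
- **Disagreement:** The two-camera point for the shallow basket gave y = −160 mm where the outline gave −166 mm. Either is inside the 18 mm tolerance.
- **Reference sphere:** The last pictures show it upright. Its estimated position shifted about 9 mm in y between first and last measurement (−9 to 0 mm), on low-confidence detections. The tools passed well above it, so I take this as measurement error, but it is not far under the 12 mm limit.
- **Forces:** The highest reading at the wrist was about 42 N, pushing the right bail arm against its stop; the wrist limit is 120 N.

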